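Park the plant caddy in its bay on the hall sideboard

TASK

Roll the little plant caddy forward by its push bar until both front castors swing round and trail straight, while it is still clear of the parking bay. Then steer it in between the bay's rails and over the low kerb strips until its nose presses firmly but gently on the pad of the stop (a steady 6 to 12 N, never over 16 N). Let go and leave it parked beyond the kerb strips with the castors trailing, its wheels kept down, the pot upright and the other things undisturbed.

Things in the scene. Friction and masses are not known exactly. Their poses are not given: they have to be found in the camera images.
- caddy: wheeled wooden plant caddy, deck 155 x 120 mm, top 42 above the table, 0.6 to 0.75 kg plus the pot. Origin on the table plane under the middle; +x forward (to the nose), y left, z up. Two fixed rear wheels (28 diameter) at x = -50, y = +-52; two swivel castors with pivots at x = +45, y = +-32, wheels 28 diameter, 14 mm of trail. Rolls with about 1 N of push
- caddy_bar (a point): middle of the caddy's round steel push bar, 12 mm thick, 90 long along the caddy's y, at x = -88 and z = 105 mm in its frame, thin uprights at its ends. Pinch it from above, fingers closing along the caddy's x; nothing is within 60 mm ahead of or behind it at that height
- caddy_nose (a point): middle of the front face of the caddy's rubber nose (70 wide, 18 high), at x = +80, z = 37 in the caddy's frame
- castor_left (a joint): swivel of the left front castor: 0 when its wheel trails straight behind the pivot, positive counter-clockwise from above; turns freely without end (whole turns count as 0). Starts 1.0 to 2.4 rad aside
- castor_right (a joint): the same for the right front castor; starts at any angle up to 2.4 rad either way
- pot: terracotta pot of 0.18 to 0.35 kg, 74 wide, 68 high, standing loose inside a 12 mm high square wooden rim on the deck, centred 25 mm ahead of the caddy's origin; origin at the centre of its foot, z up
- bay: fixed bay: two dark rails 32 mm high, inner faces at y = +-68, from x = -90 to +75, mouths flaring out to x = -133; origin on the table midway, drive in along +x. Two steel kerb strips 2.5 high, 10 wide, at x = -66, y = +-52, only under the rear wheels, which climb them (up to 10 N, then roll down) while the caddy's origin is 29 to 3 mm short of the bay's; the castors pass between
- stop: fixed block 90 wide, 60 high across the bay's end, 104 mm beyond the bay's origin, same heading; origin on the table. A rubber pad (80 x 34 mm, centre 37 up) on a stiff screw plunger faces -x; how far it stands out is set by hand and not reported: its face is anywhere from x = -24 to -12 mm. So the nose meets it with the caddy's origin 0 to 12 mm beyond the bay's: find it by feel. It is rigid
- jar: glass jar with a red lid, 68 wide, 85 high; bystander, origin at foot
- key_bowl: white bowl, 110 wide, 45 high; bystander, origin at foot
- trinket_box: dark wooden box 80 x 110 x 50; bystander, origin at foot
- spray: amber bottle 44 wide, 130 high; bystander, origin at foot
- shoe_brush: brush lying on the table; bystander
- candlestick: brass candlestick 70 wide, 100 high; bystander, origin at foot
- books: grey cloth-bound book 110 x 160 x 45; bystander, origin at underside
There are look-alikes about, which are no part of the job. Leave any orange look-alike of the caddy alone.

How it is judged:
By the outcome, as a careful person would: the job done as asked, in the order asked, and still so for the second after the job is handed in, with the robot touching nothing.
It also fails if it takes over 64 s, if anything falls off the work surface, if the arm or the gripper's body presses on something with over 40 N, if the wrist force passes 120 N, or if a joint passes its speed limit or range.

ROBOT

A 6-joint arm with a two-finger parallel gripper is mounted at the origin on the work surface. World frame = base frame: x ahead of the robot, y to its left, z up, the work surface at z = 0. Lengths are in m, angles in rad, forces in N, time in s.
With the tool pointing down it reaches from about 0.4 to 0.825 m from the base axis. Payload 7 kg.
Tool frame: the origin (TCP) lies at the very end of the fingers, on their centre line; the grasp point (between the pads) lies 19 mm behind it; z points along the fingers, y is the line along which they close (so a half turn about z gives the same grasp; the last joint's range is limited). The gripper opens to 88 mm and grips with 3 to 60 N. Pads are 19 mm wide; open, the fingers measure 130 mm over their backs; the gripper's body (78 mm by 193 mm) begins 47 mm behind the grasp point.
Start: joints at [1.462, 0.359, 0.012, 0, -1.224, -0.288], TCP at [0.261, 0.623, 0.227] pointing down, gripper open.
Joint ranges: [-3.07, 3.07], [-1.43, 2.12], [-1.02, 1.25], [-3.03, 1.67], [-3.05, -0], [-3.03, 3.03]. Speed limits (rad/s): [2.39, 2.39, 3.01, 3.14, 3.14, 3.14].

INTERFACE

Orientations are given as a 3x3 rotation matrix whose columns are the frame's x, y, z axes.
In Python, from bench import ctrl gives the robot as it stands. The module is installed in compiled form; this text tells all that it offers.
- The arm moves only by the tool move_arm, never from a script. Its argument "increments" is a list of rows, each an object of numbers: "fingers": the finger opening in m, from 0 to 0.0876; "dx", "dy", "dz": the shift along the tool's x, y, z in m; "roll": the turn about the tool's z in degrees. In form: [{"fingers": .., "dx": .., "dy": .., "dz": .., "roll": ..}, ...]. A call has exactly 10 rows; each row shifts and turns the commanded pose from where the row before left it, along the tool's axes as they then stand; what a row does not reach is not made up. A row lasts 1/10 s, in which the tool goes at most 50 mm and 8.59 degrees, less where a joint would pass 70% of its speed; a pose out of reach is approached as far as the arm can. A call with a gripper value outside its range is refused whole. The fingers move at their own pace and stop on an object; the grip force is fixed at half the most. Time passes only in rows, so rows that do not move let the fingers close, or fill a call up. It gives the time, the measured TCP pose, the force, the opening and the grip force at its end, in the units of the state.
- ctrl.get_state(): the state, without advancing time (a new reading comes with each control period).
- ctrl.get_image(name): name is "side" or "top"; returns (picture, depth): 384x512x3 uint8, red, green, blue; 384x512 float32, m along the optical axis (not along the pixel's ray), 0 where there is no reading.
- ctrl.camera_params(name): a dict with "camera_matrix" (3x3 intrinsics, pixels), "dist_coeffs" ([k1, k2, p1, p2, k3] as OpenCV has them; the pictures are not rectified), "R" (3x3) and "t" (3): a world point X has camera coordinates R X + t. Camera axes: x right, y down, z forward; pixel columns grow to the right and rows downward; lengths in m; the calibration is good to about 2 mm. A picture is of the moment at which its call begins. camera_params takes no time and is no camera call.
- ctrl.hand_in(): hands the job in; it is judged then, once.
The state is a dict: "time": time; "q": joint angles; "joint_velocities": joint speeds; "tau": joint torques, N m; "position": TCP position; "tool_rot": TCP orientation; "wrist_force": force on the tool from outside, world axes, zero at the start; "torque": the same for the moment, N m; "width": finger opening in m; "gripper_force": force on a finger pad.
Only numpy, scipy, OpenCV 4.12 (cv2) and the standard library are available. Lean on these libraries where they do the work, as an engineer would, in place of code of your own. Each camera call takes 0.05 s, during which the arm holds its last target. There are 200 camera calls.

## Working session

There is one attempt and no reset: what is moved stays moved. The work goes in short steps, Python scripts to look and compute and a tool call to move; the robot and the scene stay as the last step left them, time stands still between calls to the robot, and variables do not carry over. Pictures are saved under pics/ and viewed, at most 10 in all, crops included, and the job is handed in when it is done.

Besides the shell and the picture viewer there is one more tool, called after "Call:" as name([rows], argument=value, ...), one row to a line, values as JSON. move_arm: Moves the arm, as the interface text tells. Its arguments: {"type":"object","properties":{"increments":{"type":"array","items":{"type":"object","properties":{"fingers":{"type":"number"},"dx":{"type":"number"},"dy":{"type":"number"},"dz":{"type":"number"},"roll":{"type":"number"}}}}},"required":["increments"]}

```bash
mkdir -p pics; python3 - <<'E'
from bench import ctrl
import cv2,numpy as np
for n in("top","side"):
    im,d=ctrl.get_image(n); cv2.imwrite(f"pics/{n}0.png",im[:,:,::-1]); np.savez(f"{n}0.npz",im=im,d=d)
    p=ctrl.camera_params(n); print(n,{k:np.round(v,3).tolist() for k,v in p.items()})
s=ctrl.get_state(); print(s["time"],np.round(s["tool_rot"],3).tolist(),s["position"],s["wrist_force"],s["width"])
E
```

```text
top {'camera_matrix': [[480.205, 0.0, 260.208], [0.0, 480.205, 193.546], [0.0, 0.0, 1.0]], 'dist_coeffs': [-0.208, 0.0, 0.0, 0.0, 0.0], 'R': [[0.02, -1.0, -0.013], [-0.994, -0.019, -0.103], [0.103, 0.015, -0.995]], 't': [-0.061, 0.488, 1.358]}
side {'camera_matrix': [[429.24, 0.0, 255.173], [0.0, 429.24, 188.9], [0.0, 0.0, 1.0]], 'dist_coeffs': [-0.036, 0.0, 0.0, 0.0, 0.0], 'R': [[0.963, -0.27, -0.011], [-0.198, -0.678, -0.708], [0.184, 0.684, -0.706]], 't': [-0.464, 0.112, 1.31]}
0.1 [[0.922, -0.387, -0.0], [-0.387, -0.922, -0.001], [0.0, 0.002, -1.0]] [0.26074027 0.62212634 0.22570602] [-0.77256395 -0.69544176  0.49676505] 0.08733610621787799
```

View pics/top0.png

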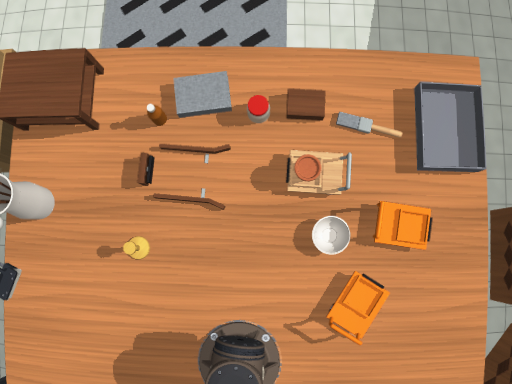

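View pics/side0.png

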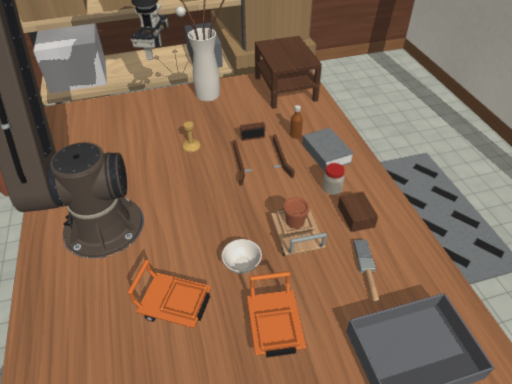

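The first views show the following (top-view pixels):
- **Caddy candidates:** wooden one with pot at (318,172), orange one at (403,225), orange one at (358,307). I choose the wooden one. Its bar is at about (347,172), its nose at about (288,172), and it faces left (+y).
- **Bay:** rails at (195,149) and (190,201), with the mouth on the right.
- **Stop:** (147,169).

I'll check this in a close crop.

```bash
cat > h.py <<'E'
import cv2,numpy as np
from bench import ctrl
def ray(n,px):
    p=ctrl.camera_params(n);K=np.array(p["camera_matrix"]);D=np.array(p["dist_coeffs"]);R=np.array(p["R"]);t=np.array(p["t"])
    u=cv2.undistortPoints(np.float64(px).reshape(-1,1,2),K,D).reshape(-1,2)
    return -R.T@t,np.c_[u,np.ones(len(u))]@R
def plane(n,px,z):
    c,d=ray(n,px); return c+d*((z-c[2])/d[:,2])[:,None]
def proj(n,X):
    p=ctrl.camera_params(n);R=np.array(p["R"]);r,_=cv2.Rodrigues(R)
    return cv2.projectPoints(np.float64(X).reshape(-1,1,3),r,np.array(p["t"]),np.array(p["camera_matrix"]),np.array(p["dist_coeffs"]))[0].reshape(-1,2)
def cloud(n,im,d):
    v,u=np.mgrid[:384,:512]; c,r=ray(n,np.c_[u.ravel(),v.ravel()]); return (c+r*d.reshape(-1,1)).reshape(384,512,3)
E
python3 - <<'E'
from h import *
im=np.load("top0.npz")["im"][:,:,::-1]
a=im[130:220,275:365];b=im[130:220,130:240]
z=np.hstack([cv2.resize(b,None,fx=4,fy=4,interpolation=2),cv2.resize(a,None,fx=4,fy=4,interpolation=2)])
cv2.imwrite("pics/c1.png",z)
D=np.load("top0.npz");P=cloud("top",D["im"],D["d"])
# dark rails / stop via cloud heights in bay region, caddy
w=P[130:220,130:240].reshape(-1,3)
rail=w[(w[:,2]>.022)&(w[:,2]<.04)]; 
mid=np.median(rail[:,0])
for s in(rail[rail[:,0]>mid],rail[rail[:,0]<mid]):
    print(len(s),np.round(np.percentile(s,[1,50,99],axis=0),4).tolist())
    for y in np.arange(s[:,1].min(),s[:,1].max(),.02):
        q=s[abs(s[:,1]-y)<.01]
        if len(q): print(round(y,3),len(q),np.round([q[:,0].min(),np.median(q[:,0]),q[:,0].max()],4))
st=w[w[:,2]>.052];print("stop",len(st),np.round(np.percentile(st,[2,50,98],axis=0),4).tolist(),cv2.minAreaRect(np.float32(st[:,:2])))
w=P[140:205,275:365].reshape(-1,3)
dk=w[(w[:,2]>.036)&(w[:,2]<.048)];print("deck",len(dk),cv2.minAreaRect(np.float32(dk[:,:2])),np.median(dk[:,2]))
br=w[(w[:,2]>.09)];print("bar/pot",len(br))
for q in(br[br[:,1]<np.median(w[:,1])-.04],br[br[:,1]>np.median(w[:,1])-.04]): print(len(q),cv2.minAreaRect(np.float32(q[:,:2])),np.median(q,axis=0))
E
```

```text
351 [[0.5632, 0.0422, 0.0228], [0.6191, 0.1503, 0.0316], [0.6299, 0.2795, 0.0395]]
0.039 16 [0.6197 0.6248 0.6323]
0.059 32 [0.6129 0.6219 0.6288]
0.079 34 [0.6088 0.6159 0.6243]
0.099 31 [0.6093 0.6153 0.6225]
0.119 30 [0.6112 0.6163 0.6217]
0.139 31 [0.6127 0.6184 0.6252]
0.159 31 [0.6137 0.62   0.6269]
0.179 31 [0.6151 0.6207 0.6276]
0.199 28 [0.6173 0.6225 0.6293]
0.219 24 [0.617  0.6225 0.6267]
0.239 32 [0.6165 0.6231 0.6299]
0.259 20 [0.5608 0.577  0.6299]
0.279 11 [0.5618 0.5801 0.5963]
351 [[0.4474, 0.0543, 0.0233], [0.4714, 0.1657, 0.0318], [0.5479, 0.2867, 0.0384]]
0.052 16 [0.4442 0.45   0.4561]
0.072 33 [0.4473 0.4559 0.4643]
0.092 33 [0.4555 0.464  0.4729]
0.112 28 [0.4617 0.4678 0.4724]
0.132 30 [0.4632 0.4691 0.475 ]
0.152 28 [0.4657 0.471  0.4773]
0.172 30 [0.4655 0.4712 0.4777]
0.192 31 [0.4677 0.4735 0.4801]
0.212 28 [0.468  0.4745 0.4793]
0.232 32 [0.4702 0.4758 0.4819]
0.252 22 [0.4722 0.4768 0.4839]
0.272 24 [0.5131 0.5352 0.5548]
0.292 16 [0.5094 0.5156 0.5418]
stop 321 [[0.3466, -0.072, 0.0523], [0.5466, 0.2841, 0.0597], [0.5945, 0.3003, 1.4002]] ((0.4420507550239563, 0.13252155482769012), (0.4436089098453522, 0.08326409757137299), 54.341426849365234)
deck 1451 ((0.553884744644165, -0.20515751838684082), (0.1590810865163803, 0.12075848132371902), 87.14292907714844) 0.04202515905677817
bar/pot 746
165 ((0.5501567125320435, -0.2924315929412842), (0.012390375137329102, 0.1001485288143158), 86.95928955078125) [ 0.54922184 -0.29128875  0.10930567]
581 ((0.46223026514053345, -0.14887599647045135), (0.07225186377763748, 0.2682258188724518), 71.45196533203125) [ 0.55347963 -0.17876304  0.10598361]
```

View pics/c1.png

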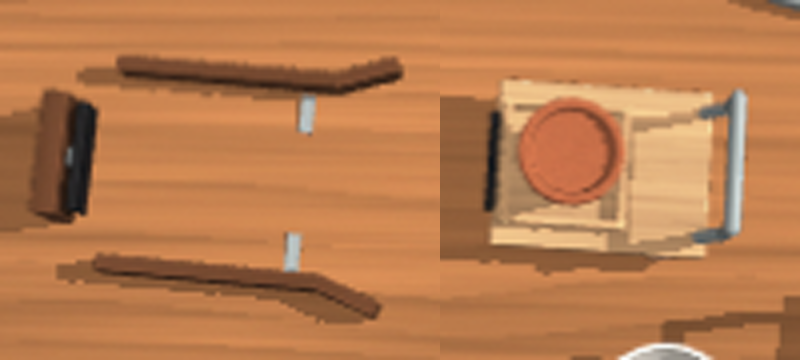

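The crop confirms the choice: the wooden caddy with the pot, nose at (288,170) and steel bar at (348,172). The steel kerbs are at (206,158) and (203,193). Next I fit the bay frame and caddy pose.

```bash
cat >> h.py <<'E'
def fitbay():
    D=np.load("top0.npz");P=cloud("top",D["im"],D["d"])[130:220,130:240].reshape(-1,3)
    r=P[(P[:,2]>.026)&(P[:,2]<.037)&(P[:,1]>.115)&(P[:,1]<.24)]
    A=r[r[:,0]>.59];B=r[r[:,0]<.49]
    fa,fb=[np.polyfit(s[:,1],s[:,0],1) for s in(A,B)]
    return fa,fb
E
python3 - <<'E'
from h import *
fa,fb=fitbay(); print(fa,fb)
m=(fa[0]+fb[0])/2; c=(fa[1]+fb[1])/2
h=np.array([m,1])/np.hypot(m,1); n=np.array([-h[1],h[0]])  # left
p0=np.array([c,0])
D=np.load("top0.npz");im=D["im"];P=cloud("top",im,D["d"])
P=P[130:220,130:240].reshape(-1,3); col=im[130:220,130:240].reshape(-1,3).astype(int)
S=lambda X:np.c_[(X[:,:2]-p0)@h,(X[:,:2]-p0)@n]
r=P[(P[:,2]>.022)&(P[:,2]<.04)]; s=S(r)
for g in(s[s[:,1]>.06],s[s[:,1]<-.06]): print("rail s",g[:,0].min(),g[:,0].max())
k=(col.min(1)>140)&(P[:,2]<.02); s=S(P[k]); print("kerbs",k.sum()); 
for g in(s[s[:,1]>0],s[s[:,1]<0]): print(g.mean(0),g.min(0),g.max(0))
t=(P[:,2]>.05)&(P[:,2]<.07)&(P[:,1]>.2); s=S(P[t]); print("stop",s.min(0),s.max(0),np.median(s,axis=0))
print("heading bay",np.degrees(np.arctan2(h[1],h[0])),p0)
for nm,q in(("bar",(.5502,-.2924)),("deck",(.5539,-.2052))): print(nm,S(np.array([q])))
E
```

```text
[0.05356596 0.61122902] [0.07448533 0.45913777]
rail s 0.046675618193493244 0.2557667957216232
rail s 0.04503042731734845 0.25578400858048184
kerbs 59
[0.11496204 0.05341945] [0.11043857 0.03838257] [0.11990433 0.06524904]
[ 0.11457559 -0.05092311] [ 0.10901351 -0.06177802] [ 0.12000753 -0.03942282]
stop [ 0.26553799 -0.0439684 ] [0.30158278 0.04390022] [0.28588126 0.00152459]
heading bay 86.33660088901136 [0.53518339 0.        ]
bar [[-0.29084304 -0.03366877]]
deck [[-0.20358481 -0.03178958]]
```

Call:
move_arm([
  {"fingers": 0.0876,"dx": 0.031,"dy": 0.0365},
  {"dx": 0.031,"dy": 0.0365},
  {"dx": 0.031,"dy": 0.0365},
  {"dx": 0.031,"dy": 0.0365},
  {"dx": 0.031,"dy": 0.0365},
  {"dx": 0.031,"dy": 0.0365},
  {"dx": 0.031,"dy": 0.0365},
  {"dx": 0.031,"dy": 0.0365},
  {"dx": 0.031,"dy": 0.0365},
  {"dx": 0.031,"dy": 0.0365},
])

```text
$.increments[0]: bad value
```

Call:
move_arm([
  {"dx": 0.031,"dy": 0.0365},
  {"dx": 0.031,"dy": 0.0365},
  {"dx": 0.031,"dy": 0.0365},
  {"dx": 0.031,"dy": 0.0365},
  {"dx": 0.031,"dy": 0.0365},
  {"dx": 0.031,"dy": 0.0365},
  {"dx": 0.031,"dy": 0.0365},
  {"roll": -7},
  {"roll": -7},
  {"roll": -6},
])

```text
$.increments[0]: bad value
```

Call:
move_arm([
  {"fingers": 0.08,"dx": 0.031,"dy": 0.0365,"dz": 0,"roll": 0},
  {"fingers": 0.08,"dx": 0.031,"dy": 0.0365,"dz": 0,"roll": 0},
  {"fingers": 0.08,"dx": 0.031,"dy": 0.0365,"dz": 0,"roll": 0},
  {"fingers": 0.08,"dx": 0.031,"dy": 0.0365,"dz": 0,"roll": 0},
  {"fingers": 0.08,"dx": 0.031,"dy": 0.0365,"dz": 0,"roll": 0},
  {"fingers": 0.08,"dx": 0.031,"dy": 0.0365,"dz": 0,"roll": 0},
  {"fingers": 0.08,"dx": 0.031,"dy": 0.0365,"dz": 0,"roll": 0},
  {"fingers": 0.08,"dx": 0.031,"dy": 0.0365,"dz": 0,"roll": 0},
  {"fingers": 0.08,"dx": 0.031,"dy": 0.0365,"dz": 0,"roll": 0},
  {"fingers": 0.08,"dx": 0.031,"dy": 0.0365,"dz": 0,"roll": 0},
])

```text
time: 1.1
position: [0.4056, 0.1641, 0.2266]
tool_rot: [[0.923, -0.386, 0.0], [-0.386, -0.923, 0.0], [0.0, -0.0, -1.0]]
wrist_force: [0.6, -0.2, -0.6]
width: 0.0799
gripper_force: 0.0
```

Call:
move_arm([
  {"fingers": 0.08,"dx": 0.031,"dy": 0.0365,"dz": 0,"roll": 0},
  {"fingers": 0.08,"dx": 0.031,"dy": 0.0365,"dz": 0,"roll": 0},
  {"fingers": 0.08,"dx": 0.031,"dy": 0.0365,"dz": 0,"roll": 0},
  {"fingers": 0.08,"dx": 0.031,"dy": 0.0365,"dz": 0,"roll": 0},
  {"fingers": 0.08,"dx": 0.031,"dy": 0.0365,"dz": 0,"roll": 0},
  {"fingers": 0.08,"dx": 0.031,"dy": 0.0365,"dz": 0,"roll": 0},
  {"fingers": 0.08,"dx": 0.031,"dy": 0.0365,"dz": 0,"roll": 0},
  {"fingers": 0.08,"dx": 0.031,"dy": 0.0365,"dz": 0,"roll": 0},
  {"fingers": 0.08,"dx": 0.031,"dy": 0.0365,"dz": 0,"roll": 0},
  {"fingers": 0.08,"dx": 0.031,"dy": 0.0365,"dz": 0,"roll": 0},
])

```text
time: 2.1
position: [0.5506, -0.2924, 0.2261]
tool_rot: [[0.922, -0.387, -0.001], [-0.387, -0.922, 0.0], [-0.001, -0.0, -1.0]]
wrist_force: [1.1, 0.9, 1.0]
width: 0.0797
gripper_force: 0.0
```

Call:
move_arm([
  {"fingers": 0.08,"dx": 0,"dy": 0,"dz": 0,"roll": -5},
  {"fingers": 0.08,"dx": 0,"dy": 0,"dz": 0,"roll": -5},
  {"fingers": 0.08,"dx": 0,"dy": 0,"dz": 0,"roll": -5},
  {"fingers": 0.08,"dx": 0,"dy": 0,"dz": 0,"roll": -4.8},
  {"fingers": 0.08,"dx": 0,"dy": 0,"dz": 0,"roll": 0},
  {"fingers": 0.08,"dx": 0,"dy": 0,"dz": 0,"roll": 0},
  {"fingers": 0.08,"dx": 0,"dy": 0,"dz": 0,"roll": 0},
  {"fingers": 0.08,"dx": 0,"dy": 0,"dz": 0,"roll": 0},
  {"fingers": 0.08,"dx": 0,"dy": 0,"dz": 0,"roll": 0},
  {"fingers": 0.08,"dx": 0,"dy": 0,"dz": 0,"roll": 0},
])

```text
time: 3.1
position: [0.5506, -0.2903, 0.2266]
tool_rot: [[0.999, -0.051, 0.0], [-0.051, -0.999, -0.0], [0.0, -0.0, -1.0]]
wrist_force: [-0.3, 0.4, -0.1]
width: 0.08
gripper_force: 0.0
```

Call:
move_arm([
  {"fingers": 0.08,"dx": 0,"dy": 0,"dz": 0.03,"roll": 0},
  {"fingers": 0.08,"dx": 0,"dy": 0,"dz": 0.03,"roll": 0},
  {"fingers": 0.08,"dx": 0,"dy": 0,"dz": 0.03,"roll": 0},
  {"fingers": 0.06,"dx": 0,"dy": 0,"dz": 0.025,"roll": 0},
  {"fingers": 0.05,"dx": 0,"dy": 0,"dz": 0.015,"roll": 0},
  {"fingers": 0.04,"dx": 0,"dy": 0,"dz": 0.01,"roll": 0},
  {"fingers": 0.035,"dx": 0,"dy": 0,"dz": 0,"roll": 0},
  {"fingers": 0.03,"dx": 0,"dy": 0,"dz": 0,"roll": 0},
  {"fingers": 0.026,"dx": 0,"dy": 0,"dz": 0,"roll": 0},
  {"fingers": 0.024,"dx": 0,"dy": 0,"dz": 0,"roll": 0},
])

```text
time: 4.1
position: [0.5512, -0.2905, 0.0877]
tool_rot: [[0.999, -0.051, 0.002], [-0.051, -0.999, -0.0], [0.002, 0.0, -1.0]]
wrist_force: [0.6, -0.5, 0.2]
width: 0.0293
gripper_force: 0.0
```

```bash
python3 - <<'E'
from h import *
im,d=ctrl.get_image("side"); 
cv2.imwrite("pics/s1.png",cv2.resize(im[140:300,220:400,::-1],None,fx=3.5,fy=3.5,interpolation=2))
s=ctrl.get_state(); print(s["position"],s["wrist_force"],s["width"],s["q"])
E
```

```text
[ 0.55105882 -0.2904789   0.08750489] [1.21078076 0.53401992 0.79840127] 0.026863579679856687 [-1.72075763e-01  3.91885504e-01 -2.81903977e-01  1.09641440e-04
 -8.95448330e-01  1.69163298e+00]
```

View pics/s1.png

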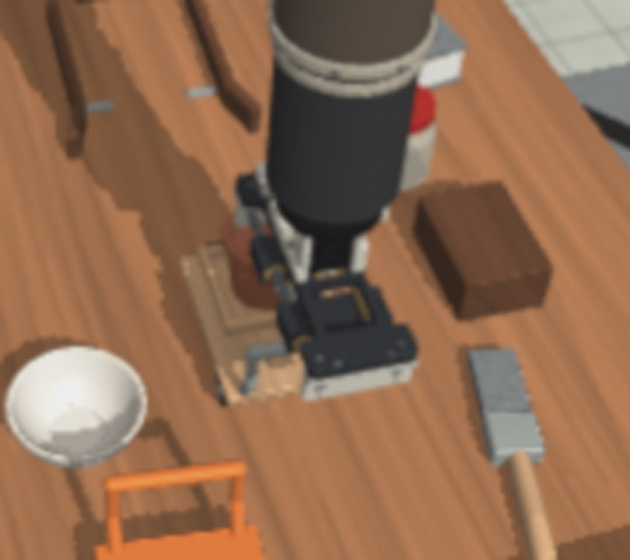

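The crop shows the gripper straddling the bar, whose left end is visible at crop (265,352), with nothing disturbed. I'll close on it.

Call:
move_arm([
  {"fingers": 0.02,"dx": 0,"dy": 0,"dz": 0,"roll": 0},
  {"fingers": 0.018,"dx": 0,"dy": 0,"dz": 0,"roll": 0},
  {"fingers": 0.016,"dx": 0,"dy": 0,"dz": 0,"roll": 0},
  {"fingers": 0.014,"dx": 0,"dy": 0,"dz": 0,"roll": 0},
  {"fingers": 0.012,"dx": 0,"dy": 0,"dz": 0,"roll": 0},
  {"fingers": 0.01,"dx": 0,"dy": 0,"dz": 0,"roll": 0},
  {"fingers": 0.008,"dx": 0,"dy": 0,"dz": 0,"roll": 0},
  {"fingers": 0.008,"dx": 0,"dy": 0,"dz": 0,"roll": 0},
  {"fingers": 0.008,"dx": 0,"dy": 0,"dz": 0,"roll": 0},
  {"fingers": 0.008,"dx": 0,"dy": 0,"dz": 0,"roll": 0},
])

```text
time: 5.15
position: [0.5506, -0.2904, 0.0866]
tool_rot: [[0.999, -0.051, 0.0], [-0.051, -0.999, -0.0], [0.0, 0.0, -1.0]]
wrist_force: [-0.4, -0.6, 1.2]
width: 0.011
gripper_force: 30.0
```

Call:
move_arm([
  {"fingers": 0.008,"dx": 0.0007,"dy": -0.002,"dz": 0,"roll": -1.1},
  {"fingers": 0.008,"dx": 0.0007,"dy": -0.003,"dz": 0,"roll": -1.1},
  {"fingers": 0.008,"dx": 0.0007,"dy": -0.003,"dz": 0,"roll": -1.1},
  {"fingers": 0.008,"dx": 0.0007,"dy": -0.003,"dz": 0,"roll": -1.1},
  {"fingers": 0.008,"dx": 0.0008,"dy": -0.003,"dz": 0,"roll": -1.2},
  {"fingers": 0.008,"dx": 0.0008,"dy": -0.003,"dz": 0,"roll": -1.2},
  {"fingers": 0.008,"dx": 0.0007,"dy": -0.003,"dz": 0,"roll": -1.1},
  {"fingers": 0.008,"dx": 0.0007,"dy": -0.003,"dz": 0,"roll": -1.1},
  {"fingers": 0.008,"dx": 0.0007,"dy": -0.003,"dz": 0,"roll": -1.1},
  {"fingers": 0.008,"dx": 0.0008,"dy": -0.003,"dz": 0,"roll": -1.2},
])

```text
time: 6.15
position: [0.5569, -0.2609, 0.0867]
tool_rot: [[0.989, 0.147, 0.0], [0.147, -0.989, -0.0], [0.0, 0.0, -1.0]]
wrist_force: [0.6, -1.2, 1.8]
width: 0.011
gripper_force: 30.0
```

Call:
move_arm([
  {"fingers": 0.008,"dx": 0,"dy": -0.004,"dz": 0,"roll": 0},
  {"fingers": 0.008,"dx": 0,"dy": -0.004,"dz": 0,"roll": 0},
  {"fingers": 0.008,"dx": 0,"dy": -0.004,"dz": 0,"roll": 0},
  {"fingers": 0.008,"dx": 0,"dy": -0.004,"dz": 0,"roll": 0},
  {"fingers": 0.008,"dx": 0,"dy": -0.004,"dz": 0,"roll": 0},
  {"fingers": 0.008,"dx": 0,"dy": -0.004,"dz": 0,"roll": 0},
  {"fingers": 0.008,"dx": 0,"dy": -0.004,"dz": 0,"roll": 0},
  {"fingers": 0.008,"dx": 0,"dy": -0.004,"dz": 0,"roll": 0},
  {"fingers": 0.008,"dx": 0,"dy": -0.004,"dz": 0,"roll": 0},
  {"fingers": 0.008,"dx": 0,"dy": -0.004,"dz": 0,"roll": 0},
])

```text
time: 7.15
position: [0.551, -0.2212, 0.0866]
tool_rot: [[0.989, 0.145, 0.0], [0.145, -0.989, -0.0], [0.0, 0.0, -1.0]]
wrist_force: [1.9, -1.1, 1.9]
width: 0.011
gripper_force: 30.0
```

```bash
cat >> h.py <<'E'
def caddy(tag):
    hh=np.radians(86.34);h=np.array([np.cos(hh),np.sin(hh)]);n=np.array([-h[1],h[0]]);o=np.array([.5352,0])+.1805*h
    im,d=ctrl.get_image("top");P=cloud("top",im,d);cv2.imwrite(f"pics/{tag}.png",im[:,:,::-1]);np.savez("last.npz",im=im,d=d)
    m=(P[:,:,2]>.037)&(P[:,:,2]<.047)&(P[:,:,0]>.43)&(P[:,:,0]<.66)&(P[:,:,1]<.255)&(P[:,:,1]>-.32)
    hsv=cv2.cvtColor(im,cv2.COLOR_RGB2HSV); m&=(hsv[:,:,2]>90)
    nl,lab,st,_=cv2.connectedComponentsWithStats(m.astype(np.uint8)); q=P[lab==1+np.argmax(st[1:,4])]
    w=np.c_[(q[:,:2]-o)@h,(q[:,:2]-o)@n]; print("deck n",len(w),"bayframe rect",cv2.minAreaRect(np.float32(w)))
    # left edge of deck: max lateral in bins along s
    s=ctrl.get_state();b=s["position"][:2]-o;R=s["tool_rot"];th=np.arctan2(-R[1,1],-R[0,1])-hh
    bar=np.array([b@h,b@n]);c=np.array([np.cos(th),np.sin(th)])
    for e,f in((1,np.max),(-1,np.min)):
        E=[(x,f(w[abs(w[:,0]-x)<.004,1])) for x in np.arange(w[:,0].min()+.01,w[:,0].max()-.008,.008)];print("edge",e,np.round(np.array(E)*1e3).astype(int).tolist())
    print("t",s["time"],"bar",bar.round(4),"th",th.round(4),"origin",(bar+.088*c).round(4),"F",s["wrist_force"].round(2),"z",s["position"][2],s["width"])
E
python3 -c "
from h import *
caddy('d1')"
```

```text
deck n 438 bayframe rect ((-0.3306660056114197, 0.024317113682627678), (0.14506304264068604, 0.04534880071878433), 11.955435752868652)
edge 1 [[-395, 33], [-387, 33], [-379, 37], [-371, 38], [-363, 41], [-355, 42], [-347, 43], [-339, 46], [-331, 46], [-323, 48], [-315, 51], [-307, 51], [-299, 55], [-291, 56], [-283, 56], [-275, 60]]
edge -1 [[-395, -3], [-387, -1], [-379, -6], [-371, -6], [-363, -6], [-355, -4], [-347, 2], [-339, 5], [-331, 32], [-323, 33], [-315, 36], [-307, 37], [-299, 37], [-291, 41], [-283, 41], [-275, 42]]
t 7.2 bar [-0.3998 -0.0297] th 0.2099 origin [-0.3137 -0.0114] F [2.22 1.08 1.91] z 0.08657668184346365 0.011061840561841485
```

Pose is as planned: heading 0.21, with the camera edge agreeing within 1 mm. I'll go straight another 60 mm and then look at the castors.

Call:
move_arm([
  {"fingers": 0.008,"dx": 0,"dy": -0.006,"dz": 0,"roll": 0},
  {"fingers": 0.008,"dx": 0,"dy": -0.006,"dz": 0,"roll": 0},
  {"fingers": 0.008,"dx": 0,"dy": -0.006,"dz": 0,"roll": 0},
  {"fingers": 0.008,"dx": 0,"dy": -0.006,"dz": 0,"roll": 0},
  {"fingers": 0.008,"dx": 0,"dy": -0.006,"dz": 0,"roll": 0},
  {"fingers": 0.008,"dx": 0,"dy": -0.006,"dz": 0,"roll": 0},
  {"fingers": 0.008,"dx": 0,"dy": -0.006,"dz": 0,"roll": 0},
  {"fingers": 0.008,"dx": 0,"dy": -0.006,"dz": 0,"roll": 0},
  {"fingers": 0.008,"dx": 0,"dy": -0.006,"dz": 0,"roll": 0},
  {"fingers": 0.008,"dx": 0,"dy": -0.006,"dz": 0,"roll": 0},
])

```text
time: 8.2
position: [0.5421, -0.1617, 0.0866]
tool_rot: [[0.989, 0.145, 0.0], [0.145, -0.989, -0.0], [0.0, 0.0, -1.0]]
wrist_force: [2.6, -1.4, 3.4]
width: 0.0109
gripper_force: 30.0
```

```bash
python3 -c "
from h import *
caddy('d2')
im,d=ctrl.get_image('side');cv2.imwrite('pics/s2.png',cv2.resize(im[130:270,210:370,::-1],None,fx=4,fy=4,interpolation=2))"
```

```text
deck n 459 bayframe rect ((-0.2666231691837311, 0.038150493055582047), (0.15479156374931335, 0.04547183960676193), 12.44648551940918)
edge 1 [[-335, 46], [-327, 47], [-319, 50], [-311, 51], [-303, 52], [-295, 55], [-287, 56], [-279, 59], [-271, 60], [-263, 60], [-255, 61], [-247, 65], [-239, 66], [-231, 69], [-223, 69], [-215, 71], [-207, 74], [-199, 75]]
edge -1 [[-335, 8], [-327, 12], [-319, 12], [-311, 8], [-303, 8], [-295, 9], [-287, 9], [-279, 16], [-271, 45], [-263, 46], [-255, 47], [-247, 50], [-239, 51], [-231, 52], [-223, 55], [-215, 56], [-207, 60], [-199, 60]]
t 8.25 bar [-0.3407 -0.017 ] th 0.21 origin [-0.2547  0.0013] F [2.71 0.97 1.83] z 0.08652480006953218 0.011128205365904354
```

View pics/s2.png

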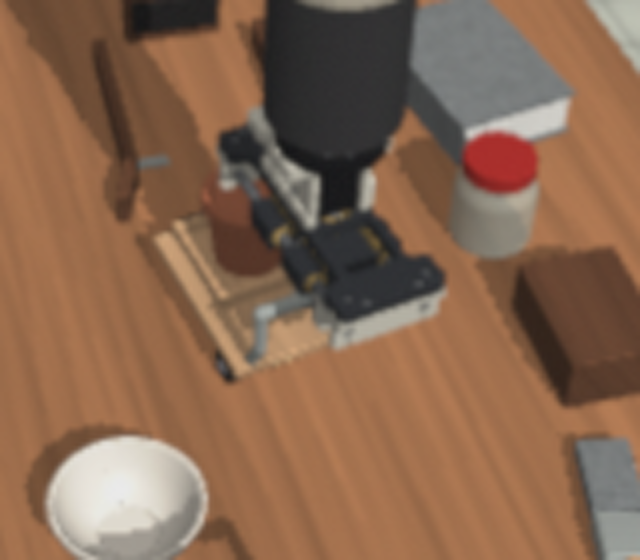

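The crop shows the caddy on course with the pot upright and the jar clear; the castors are hidden under the deck. It has rolled about 130 mm, over 9 trail lengths, so they must be trailing, and the nose is still outside the mouth. Now the curve to align.

Call:
move_arm([
  {"fingers": 0.008,"dx": -0.0003,"dy": -0.005,"dz": 0,"roll": 0.5},
  {"fingers": 0.008,"dx": -0.0005,"dy": -0.005,"dz": 0,"roll": 0.75},
  {"fingers": 0.008,"dx": -0.0005,"dy": -0.005,"dz": 0,"roll": 0.75},
  {"fingers": 0.008,"dx": -0.0005,"dy": -0.005,"dz": 0,"roll": 0.75},
  {"fingers": 0.008,"dx": -0.0005,"dy": -0.005,"dz": 0,"roll": 0.75},
  {"fingers": 0.008,"dx": -0.0005,"dy": -0.005,"dz": 0,"roll": 0.75},
  {"fingers": 0.008,"dx": -0.0005,"dy": -0.005,"dz": 0,"roll": 0.75},
  {"fingers": 0.008,"dx": -0.0005,"dy": -0.005,"dz": 0,"roll": 0.75},
  {"fingers": 0.008,"dx": -0.0005,"dy": -0.005,"dz": 0,"roll": 0.75},
  {"fingers": 0.008,"dx": -0.0005,"dy": -0.005,"dz": 0,"roll": 0.75},
])

```text
time: 9.3
position: [0.5325, -0.1125, 0.0865]
tool_rot: [[1.0, 0.018, -0.0], [0.018, -1.0, -0.0], [-0.0, 0.0, -1.0]]
wrist_force: [1.0, -1.1, 3.5]
width: 0.0108
gripper_force: 30.0
```

```bash
python3 -c "
from h import *
caddy('d3')"
```

```text
deck n 454 bayframe rect ((-0.21091824769973755, 0.040565308183431625), (0.15425945818424225, 0.043780114501714706), 4.801188945770264)
edge 1 [[-279, 57], [-271, 57], [-263, 58], [-255, 59], [-247, 59], [-239, 60], [-231, 61], [-223, 61], [-215, 62], [-207, 63], [-199, 64], [-191, 64], [-183, 65], [-175, 65], [-167, 66], [-159, 67], [-151, 67], [-143, 68]]
edge -1 [[-279, 22], [-271, 22], [-263, 24], [-255, 16], [-247, 16], [-239, 16], [-231, 17], [-223, 18], [-215, 48], [-207, 48], [-199, 49], [-191, 52], [-183, 53], [-175, 52], [-167, 54], [-159, 52], [-151, 56], [-143, 56]]
t 9.35 bar [-0.2923 -0.0044] th 0.0815 origin [-0.2046  0.0027] F [0.27 0.44 3.18] z 0.08646525831836058 0.010742696384616113
```

Call:
move_arm([
  {"fingers": 0.008,"dx": -0.0005,"dy": -0.005,"dz": 0,"roll": 0.78},
  {"fingers": 0.008,"dx": -0.0005,"dy": -0.005,"dz": 0,"roll": 0.78},
  {"fingers": 0.008,"dx": -0.0005,"dy": -0.005,"dz": 0,"roll": 0.78},
  {"fingers": 0.008,"dx": -0.0005,"dy": -0.005,"dz": 0,"roll": 0.78},
  {"fingers": 0.008,"dx": -0.0005,"dy": -0.005,"dz": 0,"roll": 0.78},
  {"fingers": 0.008,"dx": -0.0005,"dy": -0.005,"dz": 0,"roll": 0.78},
  {"fingers": 0.008,"dx": 0,"dy": -0.005,"dz": 0,"roll": 0},
  {"fingers": 0.008,"dx": 0,"dy": -0.005,"dz": 0,"roll": 0},
  {"fingers": 0.008,"dx": 0,"dy": -0.005,"dz": 0,"roll": 0},
  {"fingers": 0.008,"dx": 0,"dy": -0.005,"dz": 0,"roll": 0},
])

```text
time: 10.35
position: [0.5312, -0.0625, 0.0865]
tool_rot: [[0.998, -0.062, -0.001], [-0.062, -0.998, -0.0], [-0.001, 0.0, -1.0]]
wrist_force: [-2.7, -1.7, 4.9]
width: 0.0108
gripper_force: 30.0
```

```bash
python3 -c "
from h import *
caddy('d4')
im=np.load('last.npz')['im'];cv2.imwrite('pics/c4.png',cv2.resize(im[125:225,125:325,::-1],None,fx=4,fy=4,interpolation=2))"
```

```text
deck n 458 bayframe rect ((-0.15792223811149597, 0.038817647844552994), (0.15575869381427765, 0.04643222317099571), 0.3669009506702423)
edge 1 [[-226, 61], [-218, 62], [-210, 60], [-202, 61], [-194, 61], [-186, 62], [-178, 62], [-170, 60], [-162, 61], [-154, 62], [-146, 62], [-138, 60], [-130, 61], [-122, 61], [-114, 61], [-106, 62], [-98, 60], [-90, 61]]
edge -1 [[-226, 27], [-218, 24], [-210, 25], [-202, 25], [-194, 17], [-186, 16], [-178, 15], [-170, 46], [-162, 46], [-154, 47], [-146, 47], [-138, 48], [-130, 47], [-122, 46], [-114, 47], [-106, 47], [-98, 46], [-90, 47]]
t 10.4 bar [-2.426e-01 -1.000e-04] th 0.0018 origin [-1.546e-01  1.000e-04] F [-3.33  1.6   3.78] z 0.08641935609684472 0.011125283615871864
```

View pics/c4.png

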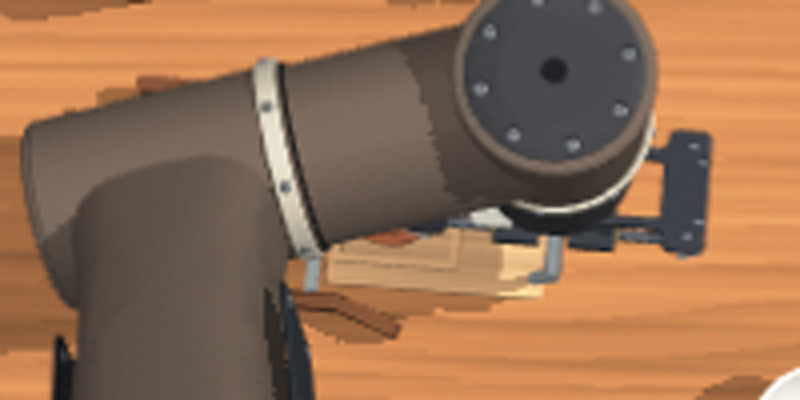

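The crop shows the deck's left edge running parallel inside the lower rail (crop ~(440,290)), with the arm hiding the rest. It is aligned to about 1 mm, so I'll drive straight to just short of the kerbs.

Call:
move_arm([
  {"fingers": 0.008,"dx": 0,"dy": -0.006,"dz": 0,"roll": 0.1},
  {"fingers": 0.008,"dx": 0,"dy": -0.006,"dz": 0,"roll": 0},
  {"fingers": 0.008,"dx": 0,"dy": -0.006,"dz": 0,"roll": 0},
  {"fingers": 0.008,"dx": 0,"dy": -0.006,"dz": 0,"roll": 0},
  {"fingers": 0.008,"dx": 0,"dy": -0.006,"dz": 0,"roll": 0},
  {"fingers": 0.008,"dx": 0,"dy": -0.006,"dz": 0,"roll": 0},
  {"fingers": 0.008,"dx": 0,"dy": -0.006,"dz": 0,"roll": 0},
  {"fingers": 0.008,"dx": 0,"dy": -0.006,"dz": 0,"roll": 0},
  {"fingers": 0.008,"dx": 0,"dy": -0.006,"dz": 0,"roll": 0},
  {"fingers": 0.008,"dx": 0,"dy": -0.006,"dz": 0,"roll": 0},
])

```text
time: 11.4
position: [0.5362, -0.0025, 0.0869]
tool_rot: [[0.998, -0.063, 0.001], [-0.063, -0.998, 0.0], [0.001, -0.0, -1.0]]
wrist_force: [-1.1, -2.7, 4.1]
width: 0.0111
gripper_force: 30.1
```

Call:
move_arm([
  {"fingers": 0.008,"dx": 0,"dy": -0.006,"dz": 0,"roll": 0},
  {"fingers": 0.008,"dx": 0,"dy": -0.006,"dz": 0,"roll": 0},
  {"fingers": 0.008,"dx": 0,"dy": -0.006,"dz": 0,"roll": 0},
  {"fingers": 0.008,"dx": 0,"dy": -0.006,"dz": 0,"roll": 0},
  {"fingers": 0.008,"dx": 0,"dy": -0.006,"dz": 0,"roll": 0},
  {"fingers": 0.008,"dx": 0,"dy": -0.006,"dz": 0,"roll": 0},
  {"fingers": 0.008,"dx": 0,"dy": -0.006,"dz": 0,"roll": 0},
  {"fingers": 0.008,"dx": 0,"dy": -0.006,"dz": 0,"roll": 0},
  {"fingers": 0.008,"dx": 0,"dy": -0.003,"dz": 0,"roll": 0},
  {"fingers": 0.008,"dx": 0,"dy": 0,"dz": 0,"roll": 0},
])

```text
time: 12.4
position: [0.5379, 0.0488, 0.0863]
tool_rot: [[0.998, -0.064, -0.001], [-0.064, -0.998, 0.0], [-0.001, -0.0, -1.0]]
wrist_force: [-4.6, 0.9, 4.7]
width: 0.0111
gripper_force: 30.1
```

```bash
python3 -c "
from h import *
caddy('d5')"
```

```text
deck n 439 bayframe rect ((-0.046244844794273376, 0.0401591882109642), (0.15497004985809326, 0.047514937818050385), 1.2411959171295166)
edge 1 [[-114, 62], [-106, 62], [-98, 63], [-90, 61], [-82, 62], [-74, 62], [-66, 63], [-58, 63], [-50, 64], [-42, 62], [-34, 63], [-26, 63], [-18, 64], [-10, 65], [-2, 65], [6, 63], [14, 64], [22, 64]]
edge -1 [[-114, 16], [-106, 24], [-98, 25], [-90, 26], [-82, 26], [-74, 16], [-66, 16], [-58, 17], [-50, 49], [-42, 50], [-34, 48], [-26, 48], [-18, 49], [-10, 50], [-2, 51], [6, 49], [14, 49], [22, 49]]
t 12.45 bar [-0.1317  0.0004] th 0.0 origin [-0.0437  0.0004] F [-4.97  1.89  5.61] z 0.08633211146407063 0.010987183632641015
```

Call:
move_arm([
  {"fingers": 0.008,"dx": -0.0003,"dy": -0.002,"dz": 0,"roll": 0.4},
  {"fingers": 0.008,"dx": -0.0003,"dy": -0.002,"dz": 0,"roll": 0.4},
  {"fingers": 0.008,"dx": -0.0003,"dy": -0.002,"dz": 0,"roll": 0.4},
  {"fingers": 0.008,"dx": -0.0003,"dy": -0.002,"dz": 0,"roll": 0.3},
  {"fingers": 0.008,"dx": 0,"dy": -0.001,"dz": 0,"roll": 0},
  {"fingers": 0.017,"dx": 0,"dy": 0,"dz": 0,"roll": 0},
  {"fingers": 0.017,"dx": 0,"dy": 0,"dz": 0,"roll": 0},
  {"fingers": 0.017,"dx": 0,"dy": 0,"dz": 0,"roll": 0},
  {"fingers": 0.017,"dx": 0,"dy": 0,"dz": 0,"roll": 0},
  {"fingers": 0.017,"dx": 0,"dy": 0,"dz": 0,"roll": 0},
])

```text
time: 13.45
position: [0.5382, 0.057, 0.0865]
tool_rot: [[0.996, -0.09, 0.0], [-0.09, -0.996, 0.0], [-0.0, -0.0, -1.0]]
wrist_force: [-1.1, 0.8, 0.2]
width: 0.0168
gripper_force: 0.0
```

```bash
python3 -c "
from h import *
caddy('d6')"
```

```text
deck n 426 bayframe rect ((-0.037594154477119446, 0.03913912922143936), (0.04532630741596222, 0.15370866656303406), 89.66178894042969)
edge 1 [[-104, 60], [-96, 60], [-88, 61], [-80, 62], [-72, 62], [-64, 60], [-56, 61], [-48, 62], [-40, 62], [-32, 60], [-24, 61], [-16, 61], [-8, 62], [0, 60], [8, 60], [16, 61], [24, 59]]
edge -1 [[-104, 17], [-96, 17], [-88, 27], [-80, 24], [-72, 25], [-64, 25], [-56, 17], [-48, 32], [-40, 47], [-32, 45], [-24, 46], [-16, 44], [-8, 45], [0, 46], [8, 46], [16, 46], [24, 47]]
t 13.5 bar [-0.1235  0.0007] th -0.0264 origin [-0.0355 -0.0016] F [ 0.21 -0.68 -0.75] z 0.0865039905905042 0.016855884096705295
```

Call:
move_arm([
  {"fingers": 0.017,"dx": 0,"dy": 0,"dz": 0,"roll": -0.8},
  {"fingers": 0.017,"dx": 0,"dy": 0,"dz": 0,"roll": -0.7},
  {"fingers": 0.017,"dx": 0,"dy": -0.001,"dz": 0,"roll": 0},
  {"fingers": 0.017,"dx": 0,"dy": -0.001,"dz": 0,"roll": 0},
  {"fingers": 0.017,"dx": 0,"dy": -0.001,"dz": 0,"roll": 0},
  {"fingers": 0.017,"dx": 0,"dy": -0.001,"dz": 0,"roll": 0},
  {"fingers": 0.017,"dx": 0,"dy": -0.001,"dz": 0,"roll": 0},
  {"fingers": 0.017,"dx": 0,"dy": -0.001,"dz": 0,"roll": 0},
  {"fingers": 0.017,"dx": 0,"dy": -0.001,"dz": 0,"roll": 0},
  {"fingers": 0.017,"dx": 0,"dy": -0.001,"dz": 0,"roll": 0},
])

```text
time: 14.5
position: [0.5386, 0.065, 0.0866]
tool_rot: [[0.998, -0.064, -0.0], [-0.064, -0.998, -0.0], [-0.0, 0.0, -1.0]]
wrist_force: [-0.0, -1.0, 0.3]
width: 0.0171
gripper_force: 0.5
```

Call:
move_arm([
  {"fingers": 0.017,"dx": 0,"dy": -0.001,"dz": 0,"roll": 0},
  {"fingers": 0.017,"dx": 0,"dy": -0.001,"dz": 0,"roll": 0},
  {"fingers": 0.017,"dx": 0,"dy": -0.001,"dz": 0,"roll": 0},
  {"fingers": 0.017,"dx": 0,"dy": -0.001,"dz": 0,"roll": 0},
  {"fingers": 0.017,"dx": 0,"dy": -0.001,"dz": 0,"roll": 0},
  {"fingers": 0.017,"dx": 0,"dy": -0.001,"dz": 0,"roll": 0},
  {"fingers": 0.017,"dx": 0,"dy": -0.001,"dz": 0,"roll": 0},
  {"fingers": 0.017,"dx": 0,"dy": -0.001,"dz": 0,"roll": 0},
  {"fingers": 0.017,"dx": 0,"dy": -0.001,"dz": 0,"roll": 0},
  {"fingers": 0.017,"dx": 0,"dy": -0.001,"dz": 0,"roll": 0},
])

```text
time: 15.5
position: [0.5392, 0.075, 0.0865]
tool_rot: [[0.998, -0.064, -0.0], [-0.064, -0.998, 0.0], [-0.0, -0.0, -1.0]]
wrist_force: [-0.3, -1.7, 1.4]
width: 0.017
gripper_force: 0.7
```

```bash
python3 -c "
from h import *
caddy('d7')"
```

```text
deck n 377 bayframe rect ((-0.023896589875221252, 0.04442256689071655), (0.15159744024276733, 0.04342405125498772), 4.3649420738220215)
edge 1 [[-91, 61], [-83, 61], [-75, 62], [-67, 60], [-59, 61], [-51, 61], [-43, 61], [-35, 60], [-27, 60], [-19, 61], [-11, 61], [-3, 60], [5, 60], [13, 61], [21, 59], [29, 59], [37, 60]]
edge -1 [[-91, 18], [-83, 18], [-75, 22], [-67, 25], [-59, 26], [-51, 26], [-43, 25], [-35, 47], [-27, 45], [-19, 46], [-11, 47], [-3, 45], [5, 43], [13, 46], [21, 47], [29, 44], [37, 45]]
t 15.55 bar [-0.1052  0.0008] th -0.0 origin [-0.0172  0.0008] F [-0.52 -0.01 -0.56] z 0.08647904331191007 0.01691047458705798
```

Call:
move_arm([
  {"fingers": 0.017,"dx": 0,"dy": -0.001,"dz": 0,"roll": 0},
  {"fingers": 0.017,"dx": 0,"dy": -0.001,"dz": 0,"roll": 0},
  {"fingers": 0.017,"dx": 0,"dy": -0.001,"dz": 0,"roll": 0},
  {"fingers": 0.017,"dx": 0,"dy": -0.001,"dz": 0,"roll": 0},
  {"fingers": 0.017,"dx": 0,"dy": -0.001,"dz": 0,"roll": 0},
  {"fingers": 0.017,"dx": 0,"dy": -0.0005,"dz": 0,"roll": 0},
  {"fingers": 0.017,"dx": 0,"dy": -0.0005,"dz": 0,"roll": 0},
  {"fingers": 0.017,"dx": 0,"dy": 0,"dz": 0,"roll": 0},
  {"fingers": 0.017,"dx": 0,"dy": 0,"dz": 0,"roll": 0},
  {"fingers": 0.017,"dx": 0,"dy": 0,"dz": 0,"roll": 0},
])

```text
time: 16.55
position: [0.5397, 0.081, 0.0866]
tool_rot: [[0.998, -0.064, 0.0], [-0.064, -0.998, 0.0], [0.0, -0.0, -1.0]]
wrist_force: [0.2, -0.5, 0.2]
width: 0.0171
gripper_force: 0.2
```

```bash
python3 -c "
from h import *
caddy('d8')
D=np.load('last.npz');P=cloud('top',D['im'],D['d']);q=P[(P[:,:,2]>.1)&(P[:,:,2]<.118)&(P[:,:,0]<.51)&(P[:,:,0]>.48)&(abs(P[:,:,1]-.08)<.03)]
print(len(q),np.median(q,axis=0) if len(q) else 0)"
```

```text
deck n 382 bayframe rect ((-0.01852763444185257, 0.03843928873538971), (0.045443177223205566, 0.1526135951280594), 89.29112243652344)
edge 1 [[-85, 61], [-77, 62], [-69, 60], [-61, 61], [-53, 61], [-45, 61], [-37, 60], [-29, 61], [-21, 61], [-13, 61], [-5, 59], [3, 60], [11, 58], [19, 59], [27, 59], [35, 59], [43, 58]]
edge -1 [[-85, 18], [-77, 19], [-69, 16], [-61, 26], [-53, 26], [-45, 27], [-37, 25], [-29, 46], [-21, 46], [-13, 44], [-5, 45], [3, 45], [11, 46], [19, 44], [27, 44], [35, 45], [43, 43]]
t 16.6 bar [-0.0994  0.0007] th -0.0 origin [-0.0114  0.0007] F [ 0.55 -0.64  0.5 ] z 0.08656401945307025 0.017185726337656894
35 [0.49841139 0.08126106 0.11397226]
```

Call:
move_arm([
  {"fingers": 0.017,"dx": 0,"dy": -0.001,"dz": 0,"roll": 0},
  {"fingers": 0.017,"dx": 0,"dy": -0.001,"dz": 0,"roll": 0},
  {"fingers": 0.017,"dx": 0,"dy": -0.001,"dz": 0,"roll": 0},
  {"fingers": 0.017,"dx": 0,"dy": -0.001,"dz": 0,"roll": 0},
  {"fingers": 0.017,"dx": 0,"dy": -0.001,"dz": 0,"roll": 0},
  {"fingers": 0.017,"dx": 0,"dy": -0.001,"dz": 0,"roll": 0},
  {"fingers": 0.017,"dx": 0,"dy": -0.001,"dz": 0,"roll": 0},
  {"fingers": 0.017,"dx": 0,"dy": -0.001,"dz": 0,"roll": 0},
  {"fingers": 0.017,"dx": 0,"dy": 0,"dz": 0,"roll": 0},
  {"fingers": 0.017,"dx": 0,"dy": 0,"dz": 0,"roll": 0},
])

```text
time: 17.6
position: [0.5404, 0.0891, 0.0867]
tool_rot: [[0.998, -0.064, 0.0], [-0.064, -0.998, 0.0], [0.0, -0.0, -1.0]]
wrist_force: [-0.4, 0.1, 0.3]
width: 0.017
gripper_force: 0.0
```

```bash
cat >>h.py <<'E'
def bar():
    D=np.load('last.npz');P=cloud('top',D['im'],D['d']);q=P[(P[:,:,2]>.1)&(P[:,:,2]<.118)&(P[:,:,0]<.51)&(P[:,:,0]>.48)&(abs(P[:,:,1]-.09)<.03)]
    print(len(q),np.median(q,axis=0) if len(q) else 0)
E
python3 -c "
from h import *
caddy('d9');bar()"
```

```text
deck n 399 bayframe rect ((-0.006552837789058685, 0.04753933846950531), (0.15143166482448578, 0.04657105356454849), 7.137847423553467)
edge 1 [[-74, 62], [-66, 60], [-58, 61], [-50, 61], [-42, 62], [-34, 60], [-26, 60], [-18, 61], [-10, 59], [-2, 60], [6, 60], [14, 58], [22, 59], [30, 57], [38, 57], [46, 58], [54, 58]]
edge -1 [[-74, 16], [-66, 17], [-58, 26], [-50, 27], [-42, 27], [-34, 25], [-26, 23], [-18, 46], [-10, 44], [-2, 45], [6, 46], [14, 44], [22, 44], [30, 45], [38, 43], [46, 43], [54, 43]]
t 17.65 bar [-0.0913  0.0005] th 0.0 origin [-0.0033  0.0006] F [-0.78  0.3  -0.02] z 0.08667342776053273 0.016841060878666308
36 [0.49798028 0.09176676 0.11154536]
```

Call:
move_arm([
  {"fingers": 0.017,"dx": 0,"dy": -0.0005,"dz": 0,"roll": 0},
  {"fingers": 0.017,"dx": 0,"dy": -0.0005,"dz": 0,"roll": 0},
  {"fingers": 0.017,"dx": 0,"dy": -0.0005,"dz": 0,"roll": 0},
  {"fingers": 0.017,"dx": 0,"dy": -0.0005,"dz": 0,"roll": 0},
  {"fingers": 0.017,"dx": 0,"dy": -0.0005,"dz": 0,"roll": 0},
  {"fingers": 0.017,"dx": 0,"dy": -0.0005,"dz": 0,"roll": 0},
  {"fingers": 0.017,"dx": 0,"dy": 0,"dz": 0,"roll": 0},
  {"fingers": 0.017,"dx": 0,"dy": 0,"dz": 0,"roll": 0},
  {"fingers": 0.017,"dx": 0,"dy": 0,"dz": 0,"roll": 0},
  {"fingers": 0.017,"dx": 0,"dy": 0,"dz": 0,"roll": 0},
])

```text
time: 18.65
position: [0.5403, 0.0919, 0.0866]
tool_rot: [[0.998, -0.064, 0.0], [-0.064, -0.998, 0.0], [0.0, -0.0, -1.0]]
wrist_force: [-0.2, 0.2, 0.6]
width: 0.017
gripper_force: 0.0
```

```bash
python3 -c "
from h import *
hh=np.radians(86.34);h=np.array([np.cos(hh),np.sin(hh)]);n=np.array([-h[1],h[0]]);o=np.array([.5352,0])+.1805*h
D=np.load('top0.npz');P=cloud('top',D['im'],D['d']);s=(P[:,:,:2]-o)@h;l=(P[:,:,:2]-o)@n
for zlo,zhi in((.045,.057),(.057,.065)):
  m=(s>.05)&(s<.14)&(abs(l)<.03)&(P[:,:,2]>zlo)&(P[:,:,2]<zhi);print(m.sum(),np.percentile(s[m],[0,5,25,50,75,95,100]).round(4))
st=ctrl.get_state();print(st['position'],np.mean([ctrl.get_state()['wrist_force'] for _ in range(5)],0))"
```

```text
98 [0.0855 0.0864 0.089  0.0933 0.1011 0.117  0.1211]
129 [0.085  0.0919 0.1035 0.1086 0.114  0.1183 0.1198]
[0.54033556 0.09187898 0.08655667] [-0.23960301  0.16015513  0.55703194]
```

Call:
move_arm([
  {"fingers": 0.017,"dx": 0,"dy": -0.0005,"dz": 0,"roll": 0},
  {"fingers": 0.017,"dx": 0,"dy": -0.0005,"dz": 0,"roll": 0},
  {"fingers": 0.017,"dx": 0,"dy": -0.0005,"dz": 0,"roll": 0},
  {"fingers": 0.017,"dx": 0,"dy": -0.0005,"dz": 0,"roll": 0},
  {"fingers": 0.017,"dx": 0,"dy": -0.0005,"dz": 0,"roll": 0},
  {"fingers": 0.017,"dx": 0,"dy": -0.0005,"dz": 0,"roll": 0},
  {"fingers": 0.017,"dx": 0,"dy": -0.0005,"dz": 0,"roll": 0},
  {"fingers": 0.017,"dx": 0,"dy": 0,"dz": 0,"roll": 0},
  {"fingers": 0.017,"dx": 0,"dy": 0,"dz": 0,"roll": 0},
  {"fingers": 0.017,"dx": 0,"dy": 0,"dz": 0,"roll": 0},
])

```text
time: 19.65
position: [0.5406, 0.0954, 0.0866]
tool_rot: [[0.998, -0.064, 0.0], [-0.064, -0.998, 0.0], [0.0, -0.0, -1.0]]
wrist_force: [0.3, -0.4, -0.7]
width: 0.0173
gripper_force: 0.2
```

```bash
python3 -c "
from h import *
caddy('d10');bar()"
```

```text
deck n 386 bayframe rect ((-0.004394747316837311, 0.03775222599506378), (0.045213039964437485, 0.14790575206279755), 88.62813568115234)
edge 1 [[-68, 60], [-60, 60], [-52, 61], [-44, 61], [-36, 60], [-28, 61], [-20, 58], [-12, 59], [-4, 59], [4, 60], [12, 58], [20, 59], [28, 59], [36, 59], [44, 58], [52, 58], [60, 56]]
edge -1 [[-68, 17], [-60, 17], [-52, 26], [-44, 28], [-36, 25], [-28, 25], [-20, 21], [-12, 39], [-4, 44], [4, 46], [12, 46], [20, 44], [28, 44], [36, 43], [44, 43], [52, 43], [60, 44]]
t 19.7 bar [-0.0849  0.0007] th -0.0 origin [0.0031 0.0007] F [ 0.17 -0.09 -0.52] z 0.08658208192118508 0.01699067454780058
31 [0.50019692 0.09753109 0.10962464]
```

Call:
move_arm([
  {"fingers": 0.017,"dx": 0,"dy": -0.0004,"dz": 0,"roll": 0},
  {"fingers": 0.017,"dx": 0,"dy": -0.0004,"dz": 0,"roll": 0},
  {"fingers": 0.017,"dx": 0,"dy": -0.0004,"dz": 0,"roll": 0},
  {"fingers": 0.017,"dx": 0,"dy": -0.0004,"dz": 0,"roll": 0},
  {"fingers": 0.017,"dx": 0,"dy": -0.0004,"dz": 0,"roll": 0},
  {"fingers": 0.017,"dx": 0,"dy": 0,"dz": 0,"roll": 0},
  {"fingers": 0.017,"dx": 0,"dy": 0,"dz": 0,"roll": 0},
  {"fingers": 0.017,"dx": 0,"dy": 0,"dz": 0,"roll": 0},
  {"fingers": 0.017,"dx": 0,"dy": 0,"dz": 0,"roll": 0},
  {"fingers": 0.017,"dx": 0,"dy": 0,"dz": 0,"roll": 0},
])

```text
time: 20.7
position: [0.5407, 0.0974, 0.0866]
tool_rot: [[0.998, -0.064, 0.0], [-0.064, -0.998, 0.0], [0.0, -0.0, -1.0]]
wrist_force: [-0.0, -0.4, 0.5]
width: 0.0168
gripper_force: 0.2
```

Call:
move_arm([
  {"fingers": 0.017,"dx": 0,"dy": -0.0002,"dz": 0,"roll": 0},
  {"fingers": 0.017,"dx": 0,"dy": -0.0002,"dz": 0,"roll": 0},
  {"fingers": 0.017,"dx": 0,"dy": -0.0002,"dz": 0,"roll": 0},
  {"fingers": 0.017,"dx": 0,"dy": -0.0002,"dz": 0,"roll": 0},
  {"fingers": 0.017,"dx": 0,"dy": -0.0002,"dz": 0,"roll": 0},
  {"fingers": 0.017,"dx": 0,"dy": 0,"dz": 0,"roll": 0},
  {"fingers": 0.017,"dx": 0,"dy": 0,"dz": 0,"roll": 0},
  {"fingers": 0.017,"dx": 0,"dy": 0,"dz": 0,"roll": 0},
  {"fingers": 0.017,"dx": 0,"dy": 0,"dz": 0,"roll": 0},
  {"fingers": 0.017,"dx": 0,"dy": 0,"dz": 0,"roll": 0},
])

```text
time: 21.7
position: [0.5408, 0.0984, 0.0866]
tool_rot: [[0.998, -0.064, 0.0], [-0.064, -0.998, 0.0], [0.0, -0.0, -1.0]]
wrist_force: [-0.5, -0.5, 0.2]
width: 0.0173
gripper_force: 0.3
```

Call:
move_arm([
  {"fingers": 0.017,"dx": 0,"dy": -0.0002,"dz": 0,"roll": 0},
  {"fingers": 0.017,"dx": 0,"dy": -0.0002,"dz": 0,"roll": 0},
  {"fingers": 0.017,"dx": 0,"dy": -0.0002,"dz": 0,"roll": 0},
  {"fingers": 0.017,"dx": 0,"dy": -0.0002,"dz": 0,"roll": 0},
  {"fingers": 0.017,"dx": 0,"dy": -0.0002,"dz": 0,"roll": 0},
  {"fingers": 0.017,"dx": 0,"dy": 0,"dz": 0,"roll": 0},
  {"fingers": 0.017,"dx": 0,"dy": 0,"dz": 0,"roll": 0},
  {"fingers": 0.017,"dx": 0,"dy": 0,"dz": 0,"roll": 0},
  {"fingers": 0.017,"dx": 0,"dy": 0,"dz": 0,"roll": 0},
  {"fingers": 0.017,"dx": 0,"dy": 0,"dz": 0,"roll": 0},
])

```text
time: 22.7
position: [0.5408, 0.0994, 0.0866]
tool_rot: [[0.998, -0.064, 0.0], [-0.064, -0.998, 0.0], [0.0, -0.0, -1.0]]
wrist_force: [0.1, -0.1, -0.1]
width: 0.0171
gripper_force: 0.3
```

Call:
move_arm([
  {"fingers": 0.017,"dx": 0,"dy": -0.0002,"dz": 0,"roll": 0},
  {"fingers": 0.017,"dx": 0,"dy": -0.0002,"dz": 0,"roll": 0},
  {"fingers": 0.017,"dx": 0,"dy": -0.0002,"dz": 0,"roll": 0},
  {"fingers": 0.017,"dx": 0,"dy": -0.0002,"dz": 0,"roll": 0},
  {"fingers": 0.017,"dx": 0,"dy": -0.0002,"dz": 0,"roll": 0},
  {"fingers": 0.017,"dx": 0,"dy": 0,"dz": 0,"roll": 0},
  {"fingers": 0.017,"dx": 0,"dy": 0,"dz": 0,"roll": 0},
  {"fingers": 0.017,"dx": 0,"dy": 0,"dz": 0,"roll": 0},
  {"fingers": 0.017,"dx": 0,"dy": 0,"dz": 0,"roll": 0},
  {"fingers": 0.017,"dx": 0,"dy": 0,"dz": 0,"roll": 0},
])

```text
time: 23.7
position: [0.5408, 0.1002, 0.0866]
tool_rot: [[0.998, -0.064, -0.0], [-0.064, -0.998, -0.0], [-0.0, 0.0, -1.0]]
wrist_force: [0.9, -5.0, 1.2]
width: 0.0174
gripper_force: 1.9
```

Call:
move_arm([
  {"fingers": 0.017,"dx": 0,"dy": -0.0001,"dz": 0,"roll": 0},
  {"fingers": 0.017,"dx": 0,"dy": -0.0001,"dz": 0,"roll": 0},
  {"fingers": 0.017,"dx": 0,"dy": 0,"dz": 0,"roll": 0},
  {"fingers": 0.017,"dx": 0,"dy": 0,"dz": 0,"roll": 0},
  {"fingers": 0.017,"dx": 0,"dy": 0,"dz": 0,"roll": 0},
  {"fingers": 0.017,"dx": 0,"dy": 0,"dz": 0,"roll": 0},
  {"fingers": 0.017,"dx": 0,"dy": 0,"dz": 0,"roll": 0},
  {"fingers": 0.017,"dx": 0,"dy": 0,"dz": 0,"roll": 0},
  {"fingers": 0.017,"dx": 0,"dy": 0,"dz": 0,"roll": 0},
  {"fingers": 0.017,"dx": 0,"dy": 0,"dz": 0,"roll": 0},
])

```text
time: 24.7
position: [0.5408, 0.1003, 0.0866]
tool_rot: [[0.998, -0.064, -0.0], [-0.064, -0.998, -0.0], [-0.0, 0.0, -1.0]]
wrist_force: [0.8, -5.1, 1.9]
width: 0.0169
gripper_force: 2.5
```

Call:
move_arm([
  {"fingers": 0.017,"dx": 0,"dy": -0.0001,"dz": 0,"roll": 0},
  {"fingers": 0.017,"dx": 0,"dy": -0.0001,"dz": 0,"roll": 0},
  {"fingers": 0.017,"dx": 0,"dy": -0.0001,"dz": 0,"roll": 0},
  {"fingers": 0.017,"dx": 0,"dy": -0.0001,"dz": 0,"roll": 0},
  {"fingers": 0.017,"dx": 0,"dy": 0,"dz": 0,"roll": 0},
  {"fingers": 0.017,"dx": 0,"dy": 0,"dz": 0,"roll": 0},
  {"fingers": 0.017,"dx": 0,"dy": 0,"dz": 0,"roll": 0},
  {"fingers": 0.017,"dx": 0,"dy": 0,"dz": 0,"roll": 0},
  {"fingers": 0.017,"dx": 0,"dy": 0,"dz": 0,"roll": 0},
  {"fingers": 0.017,"dx": 0,"dy": 0,"dz": 0,"roll": 0},
])

```text
time: 25.7
position: [0.5408, 0.1004, 0.0866]
tool_rot: [[0.998, -0.064, -0.0], [-0.064, -0.998, -0.001], [-0.0, 0.001, -1.0]]
wrist_force: [0.9, -6.3, 2.1]
width: 0.0169
gripper_force: 3.2
```

```bash
python3 -c "
from h import *
for i in range(3):
  ctrl.get_image('side'); print(ctrl.get_state()['wrist_force'].round(2),ctrl.get_state()['gripper_force'])
caddy('d11');bar()"
```

```text
[ 0.66 -7.1   1.13] 3.1960102915763855
[ 1.48 -6.03  2.29] 3.1958840042352676
[ 1.41 -5.98  2.03] 3.1957194954156876
deck n 383 bayframe rect ((0.00027430057525634766, 0.041718289256095886), (0.14345571398735046, 0.043754953891038895), 2.678361177444458)
edge 1 [[-62, 61], [-54, 61], [-46, 61], [-38, 60], [-30, 60], [-22, 61], [-14, 59], [-6, 59], [2, 60], [10, 58], [18, 58], [26, 59], [34, 57], [42, 58], [50, 58], [58, 56]]
edge -1 [[-62, 17], [-54, 17], [-46, 17], [-38, 27], [-30, 25], [-22, 25], [-14, 24], [-6, 27], [2, 45], [10, 44], [18, 44], [26, 44], [34, 44], [42, 42], [50, 43], [58, 44]]
t 25.9 bar [-0.0799  0.0008] th -0.0001 origin [0.0081 0.0008] F [-0.13 -6.44  1.2 ] z 0.08660462524987064 0.017005645423450597
33 [0.50062358 0.10121585 0.109807  ]
```

Contact is at 6.4 N, but pushing this high on the bar loosely could lift the rear wheels. I'll back off inside the cage, pinch the bar, and then press with the height held.

Call:
move_arm([
  {"fingers": 0.017,"dx": 0,"dy": 0.001,"dz": 0,"roll": 0},
  {"fingers": 0.017,"dx": 0,"dy": 0.001,"dz": 0,"roll": 0},
  {"fingers": 0.017,"dx": 0,"dy": 0.001,"dz": 0,"roll": 0},
  {"fingers": 0.017,"dx": 0,"dy": 0.0012,"dz": 0,"roll": 0},
  {"fingers": 0.017,"dx": 0,"dy": 0,"dz": 0,"roll": 0},
  {"fingers": 0.017,"dx": 0,"dy": 0,"dz": 0,"roll": 0},
  {"fingers": 0.014,"dx": 0,"dy": 0,"dz": 0,"roll": 0},
  {"fingers": 0.011,"dx": 0,"dy": 0,"dz": 0,"roll": 0},
  {"fingers": 0.008,"dx": 0,"dy": 0,"dz": 0,"roll": 0},
  {"fingers": 0.008,"dx": 0,"dy": 0,"dz": 0,"roll": 0},
])

```text
time: 26.9
position: [0.5408, 0.0968, 0.0866]
tool_rot: [[0.998, -0.064, 0.0], [-0.064, -0.998, 0.0], [0.0, -0.0, -1.0]]
wrist_force: [0.4, 0.2, -0.7]
width: 0.0109
gripper_force: 29.9
```

Call:
move_arm([
  {"fingers": 0.008,"dx": 0,"dy": 0,"dz": 0,"roll": 0},
  {"fingers": 0.008,"dx": 0,"dy": 0,"dz": 0,"roll": 0},
  {"fingers": 0.008,"dx": 0,"dy": 0,"dz": 0,"roll": 0},
  {"fingers": 0.008,"dx": 0,"dy": 0,"dz": 0.0001,"roll": 0},
  {"fingers": 0.008,"dx": 0,"dy": 0,"dz": 0.0001,"roll": 0},
  {"fingers": 0.008,"dx": 0,"dy": 0,"dz": 0.0001,"roll": 0},
  {"fingers": 0.008,"dx": 0,"dy": 0,"dz": 0.0001,"roll": 0},
  {"fingers": 0.008,"dx": 0,"dy": 0,"dz": 0,"roll": 0},
  {"fingers": 0.008,"dx": 0,"dy": 0,"dz": 0,"roll": 0},
  {"fingers": 0.008,"dx": 0,"dy": 0,"dz": 0,"roll": 0},
])

```text
time: 27.9
position: [0.5408, 0.0967, 0.0864]
tool_rot: [[0.998, -0.064, 0.0], [-0.064, -0.998, -0.0], [0.0, 0.0, -1.0]]
wrist_force: [0.2, -1.6, 3.8]
width: 0.011
gripper_force: 29.9
```

Call:
move_arm([
  {"fingers": 0.008,"dx": 0,"dy": -0.0002,"dz": 0,"roll": 0},
  {"fingers": 0.008,"dx": 0,"dy": -0.0002,"dz": 0,"roll": 0},
  {"fingers": 0.008,"dx": 0,"dy": -0.0002,"dz": 0,"roll": 0},
  {"fingers": 0.008,"dx": 0,"dy": -0.0002,"dz": 0,"roll": 0},
  {"fingers": 0.008,"dx": 0,"dy": 0,"dz": 0,"roll": 0},
  {"fingers": 0.008,"dx": 0,"dy": 0,"dz": 0,"roll": 0},
  {"fingers": 0.008,"dx": 0,"dy": 0,"dz": 0,"roll": 0},
  {"fingers": 0.008,"dx": 0,"dy": 0,"dz": 0,"roll": 0},
  {"fingers": 0.008,"dx": 0,"dy": 0,"dz": 0,"roll": 0},
  {"fingers": 0.008,"dx": 0,"dy": 0,"dz": 0,"roll": 0},
])

```text
time: 28.9
position: [0.5409, 0.0976, 0.0863]
tool_rot: [[0.998, -0.064, 0.0], [-0.064, -0.998, 0.0], [0.0, -0.0, -1.0]]
wrist_force: [1.6, -1.1, 4.4]
width: 0.011
gripper_force: 29.9
```

Call:
move_arm([
  {"fingers": 0.008,"dx": 0,"dy": -0.0001,"dz": 0,"roll": 0},
  {"fingers": 0.008,"dx": 0,"dy": -0.0001,"dz": 0,"roll": 0},
  {"fingers": 0.008,"dx": 0,"dy": -0.0001,"dz": 0,"roll": 0},
  {"fingers": 0.008,"dx": 0,"dy": -0.0001,"dz": 0,"roll": 0},
  {"fingers": 0.008,"dx": 0,"dy": 0,"dz": 0,"roll": 0},
  {"fingers": 0.008,"dx": 0,"dy": 0,"dz": 0,"roll": 0},
  {"fingers": 0.008,"dx": 0,"dy": 0,"dz": 0,"roll": 0},
  {"fingers": 0.008,"dx": 0,"dy": 0,"dz": 0,"roll": 0},
  {"fingers": 0.008,"dx": 0,"dy": 0,"dz": 0,"roll": 0},
  {"fingers": 0.008,"dx": 0,"dy": 0,"dz": 0,"roll": 0},
])

```text
time: 29.9
position: [0.5409, 0.0977, 0.0863]
tool_rot: [[0.998, -0.064, 0.0], [-0.064, -0.998, -0.0], [0.0, 0.0, -1.0]]
wrist_force: [1.8, -2.5, 5.8]
width: 0.0111
gripper_force: 29.9
```

```bash
cat >>h.py <<'E'
def force(k=4):
    F=[]
    for i in range(k):
        ctrl.get_image('side');s=ctrl.get_state();F.append(s['wrist_force'])
    print(s['time'],np.mean(F,0).round(2),np.std(F,0).round(2),s['position'].round(4))
E
python3 -c "
from h import *
force()"
```

```text
30.1 [ 1.78 -2.81  5.71] [0.62 0.31 0.51] [0.5409 0.0977 0.0864]
```

Call:
move_arm([
  {"fingers": 0.008,"dx": 0,"dy": -0.0002,"dz": 0,"roll": 0},
  {"fingers": 0.008,"dx": 0,"dy": -0.0002,"dz": 0,"roll": 0},
  {"fingers": 0.008,"dx": 0,"dy": -0.0002,"dz": 0,"roll": 0},
  {"fingers": 0.008,"dx": 0,"dy": -0.0002,"dz": 0,"roll": 0},
  {"fingers": 0.008,"dx": 0,"dy": 0,"dz": 0,"roll": 0},
  {"fingers": 0.008,"dx": 0,"dy": 0,"dz": 0,"roll": 0},
  {"fingers": 0.008,"dx": 0,"dy": 0,"dz": 0,"roll": 0},
  {"fingers": 0.008,"dx": 0,"dy": 0,"dz": 0,"roll": 0},
  {"fingers": 0.008,"dx": 0,"dy": 0,"dz": 0,"roll": 0},
  {"fingers": 0.008,"dx": 0,"dy": 0,"dz": 0,"roll": 0},
])

```text
time: 31.1
position: [0.5409, 0.0979, 0.0864]
tool_rot: [[0.998, -0.064, -0.0], [-0.064, -0.998, -0.001], [-0.0, 0.001, -1.0]]
wrist_force: [1.8, -5.2, 5.3]
width: 0.0112
gripper_force: 29.9
```

```bash
python3 -c "
from h import *
force()"
```

```text
31.3 [ 2.48 -5.55  5.81] [0.14 0.52 0.39] [0.5409 0.0979 0.0864]
```

Call:
move_arm([
  {"fingers": 0.008,"dx": 0,"dy": -0.0002,"dz": 0,"roll": 0},
  {"fingers": 0.008,"dx": 0,"dy": -0.0002,"dz": 0,"roll": 0},
  {"fingers": 0.008,"dx": 0,"dy": -0.0002,"dz": 0,"roll": 0},
  {"fingers": 0.008,"dx": 0,"dy": -0.0002,"dz": 0,"roll": 0},
  {"fingers": 0.008,"dx": 0,"dy": -0.0002,"dz": 0,"roll": 0},
  {"fingers": 0.008,"dx": 0,"dy": 0,"dz": 0,"roll": 0},
  {"fingers": 0.008,"dx": 0,"dy": 0,"dz": 0,"roll": 0},
  {"fingers": 0.008,"dx": 0,"dy": 0,"dz": 0,"roll": 0},
  {"fingers": 0.008,"dx": 0,"dy": 0,"dz": 0,"roll": 0},
  {"fingers": 0.008,"dx": 0,"dy": 0,"dz": 0,"roll": 0},
])

```text
time: 32.3
position: [0.5408, 0.098, 0.0864]
tool_rot: [[0.998, -0.064, -0.001], [-0.064, -0.998, -0.002], [-0.0, 0.002, -1.0]]
wrist_force: [3.5, -9.0, 7.2]
width: 0.0109
gripper_force: 29.9
```

```bash
python3 -c "
from h import *
force();caddy('d12');bar()"
```

```text
32.5 [  3.7  -10.09   6.61] [0.19 0.38 0.46] [0.5408 0.098  0.0864]
deck n 395 bayframe rect ((0.00013352185487747192, 0.040526553988456726), (0.14350968599319458, 0.04430731013417244), 1.6022850275039673)
edge 1 [[-62, 60], [-54, 60], [-46, 61], [-38, 60], [-30, 60], [-22, 61], [-14, 59], [-6, 59], [2, 60], [10, 60], [18, 58], [26, 59], [34, 60], [42, 57], [50, 59], [58, 59]]
edge -1 [[-62, 17], [-54, 17], [-46, 26], [-38, 24], [-30, 24], [-22, 26], [-14, 18], [-6, 45], [2, 45], [10, 45], [18, 44], [26, 44], [34, 45], [42, 43], [50, 43], [58, 44]]
t 32.55 bar [-0.0824  0.0007] th -0.0001 origin [0.0056 0.0007] F [ 3.64 -9.47  6.53] z 0.08640631304819898 0.010946635979622029
35 [0.50062027 0.10120289 0.10888716]
```

Holding a steady ~9.5 N for two seconds, then unloading and letting go.

Call:
move_arm([
  {"fingers": 0.008,"dx": 0,"dy": 0,"dz": 0,"roll": 0},
  {"fingers": 0.008,"dx": 0,"dy": 0,"dz": 0,"roll": 0},
  {"fingers": 0.008,"dx": 0,"dy": 0,"dz": 0,"roll": 0},
  {"fingers": 0.008,"dx": 0,"dy": 0,"dz": 0,"roll": 0},
  {"fingers": 0.008,"dx": 0,"dy": 0,"dz": 0,"roll": 0},
  {"fingers": 0.008,"dx": 0,"dy": 0,"dz": 0,"roll": 0},
  {"fingers": 0.008,"dx": 0,"dy": 0,"dz": 0,"roll": 0},
  {"fingers": 0.008,"dx": 0,"dy": 0,"dz": 0,"roll": 0},
  {"fingers": 0.008,"dx": 0,"dy": 0,"dz": 0,"roll": 0},
  {"fingers": 0.008,"dx": 0,"dy": 0,"dz": 0,"roll": 0},
])

```text
time: 33.55
position: [0.5408, 0.098, 0.0864]
tool_rot: [[0.998, -0.064, -0.001], [-0.064, -0.998, -0.002], [-0.001, 0.003, -1.0]]
wrist_force: [2.3, -9.2, 6.8]
width: 0.0108
gripper_force: 29.9
```

Call:
move_arm([
  {"fingers": 0.008,"dx": 0,"dy": 0,"dz": 0,"roll": 0},
  {"fingers": 0.008,"dx": 0,"dy": 0,"dz": 0,"roll": 0},
  {"fingers": 0.008,"dx": 0,"dy": 0,"dz": 0,"roll": 0},
  {"fingers": 0.008,"dx": 0,"dy": 0,"dz": 0,"roll": 0},
  {"fingers": 0.008,"dx": 0,"dy": 0,"dz": 0,"roll": 0},
  {"fingers": 0.008,"dx": 0,"dy": 0,"dz": 0,"roll": 0},
  {"fingers": 0.008,"dx": 0,"dy": 0,"dz": 0,"roll": 0},
  {"fingers": 0.008,"dx": 0,"dy": 0,"dz": 0,"roll": 0},
  {"fingers": 0.008,"dx": 0,"dy": 0,"dz": 0,"roll": 0},
  {"fingers": 0.008,"dx": 0,"dy": 0,"dz": 0,"roll": 0},
])

```text
time: 34.55
position: [0.5407, 0.098, 0.0864]
tool_rot: [[0.998, -0.064, -0.001], [-0.064, -0.998, -0.002], [-0.001, 0.003, -1.0]]
wrist_force: [3.1, -9.9, 7.1]
width: 0.0112
gripper_force: 29.9
```

Call:
move_arm([
  {"fingers": 0.008,"dx": 0,"dy": 0.0004,"dz": 0,"roll": 0},
  {"fingers": 0.008,"dx": 0,"dy": 0.0004,"dz": 0,"roll": 0},
  {"fingers": 0.008,"dx": 0,"dy": 0.0004,"dz": 0,"roll": 0},
  {"fingers": 0.008,"dx": 0,"dy": 0.0004,"dz": 0,"roll": 0},
  {"fingers": 0.008,"dx": 0,"dy": 0.0004,"dz": 0,"roll": 0},
  {"fingers": 0.008,"dx": 0,"dy": 0,"dz": 0,"roll": 0},
  {"fingers": 0.02,"dx": 0,"dy": 0,"dz": 0,"roll": 0},
  {"fingers": 0.03,"dx": 0,"dy": 0,"dz": 0,"roll": 0},
  {"fingers": 0.04,"dx": 0,"dy": 0,"dz": 0,"roll": 0},
  {"fingers": 0.05,"dx": 0,"dy": 0,"dz": 0,"roll": 0},
])

```text
time: 35.55
position: [0.5402, 0.0977, 0.0857]
tool_rot: [[0.998, -0.064, -0.001], [-0.064, -0.998, -0.0], [-0.001, 0.0, -1.0]]
wrist_force: [0.4, 0.1, 0.2]
width: 0.0378
gripper_force: 0.0
```

Call:
move_arm([
  {"fingers": 0.05,"dx": 0,"dy": 0,"dz": 0,"roll": 0},
  {"fingers": 0.05,"dx": 0,"dy": 0,"dz": 0,"roll": 0},
  {"fingers": 0.05,"dx": 0,"dy": 0,"dz": -0.01,"roll": 0},
  {"fingers": 0.05,"dx": 0,"dy": 0,"dz": -0.01,"roll": 0},
  {"fingers": 0.05,"dx": 0,"dy": 0,"dz": -0.02,"roll": 0},
  {"fingers": 0.05,"dx": 0,"dy": 0,"dz": -0.02,"roll": 0},
  {"fingers": 0.05,"dx": 0,"dy": 0,"dz": -0.03,"roll": 0},
  {"fingers": 0.05,"dx": 0,"dy": 0,"dz": -0.03,"roll": 0},
  {"fingers": 0.05,"dx": 0,"dy": 0,"dz": -0.03,"roll": 0},
  {"fingers": 0.05,"dx": 0,"dy": 0,"dz": 0,"roll": 0},
])

```text
time: 36.55
position: [0.543, 0.0984, 0.2421]
tool_rot: [[0.998, -0.063, 0.008], [-0.063, -0.998, 0.003], [0.008, -0.004, -1.0]]
wrist_force: [0.0, 0.4, 0.1]
width: 0.0499
gripper_force: 0.0
```

Call:
move_arm([
  {"fingers": 0.05,"dx": 0,"dy": 0.04,"dz": 0,"roll": 0},
  {"fingers": 0.05,"dx": 0,"dy": 0.04,"dz": 0,"roll": 0},
  {"fingers": 0.05,"dx": 0,"dy": 0.04,"dz": 0,"roll": 0},
  {"fingers": 0.05,"dx": 0,"dy": 0.04,"dz": 0,"roll": 0},
  {"fingers": 0.05,"dx": 0,"dy": 0.04,"dz": 0,"roll": 0},
  {"fingers": 0.05,"dx": 0,"dy": 0.04,"dz": 0,"roll": 0},
  {"fingers": 0.05,"dx": 0,"dy": 0.04,"dz": 0,"roll": 0},
  {"fingers": 0.05,"dx": 0,"dy": 0.04,"dz": 0,"roll": 0},
  {"fingers": 0.05,"dx": 0,"dy": 0,"dz": 0,"roll": 0},
  {"fingers": 0.05,"dx": 0,"dy": 0,"dz": 0,"roll": 0},
])

```text
time: 37.55
position: [0.5198, -0.2224, 0.2364]
tool_rot: [[0.998, -0.066, 0.0], [-0.066, -0.998, 0.0], [0.0, -0.0, -1.0]]
wrist_force: [-0.5, 0.4, -0.2]
width: 0.0498
gripper_force: 0.0
```

```bash
python3 -c "
from h import *
caddy('d13');bar()
a=np.load('last.npz')['im'][:,:,::-1];b=ctrl.get_image('side')[0][:,:,::-1]
cv2.imwrite('pics/end.png',np.hstack([cv2.resize(a[120:230,120:250],None,fx=3,fy=3),cv2.resize(b[110:220,210:340],None,fx=3,fy=3)]))"
```

```text
deck n 966 bayframe rect ((0.005994915962219238, -7.840991020202637e-05), (0.12105121463537216, 0.1456523835659027), 88.66352844238281)
edge 1 [[-57, 61], [-49, 62], [-41, 60], [-33, 60], [-25, 61], [-17, 61], [-9, 59], [-1, 59], [7, 60], [15, 58], [23, 59], [31, 59], [39, 60], [47, 58], [55, 59], [63, 59]]
edge -1 [[-57, -55], [-49, -59], [-41, -58], [-33, -59], [-25, -59], [-17, -59], [-9, -59], [-1, -60], [7, -60], [15, -59], [23, -59], [31, -61], [39, -60], [47, -60], [55, -60], [63, -58]]
t 37.6 bar [-0.4027  0.001 ] th -0.0011 origin [-0.3147  0.0009] F [-1.   -0.07 -0.26] z 0.23639957131858574 0.049906753185924246
18 [0.50394181 0.09830819 0.1088519 ]
```

View pics/end.png

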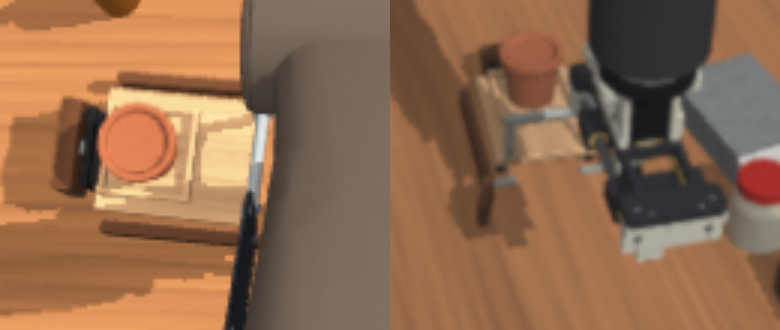

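The final view shows the caddy centred between the rails with its nose at the pad (crop (92,148)), the pot upright, and the kerbs behind the rear wheels. The gripper is clear. Handing in.

```bash
python3 -c "
from bench import ctrl
print(ctrl.hand_in())"
```

```text
the job is handed in; nothing more can be done
None
```

The job is handed in: the caddy is parked past the kerb strips with its nose on the stop pad, after a steady press of about 9.5 N and release, and the pot is upright; castor trail is inferred from the 130 mm of straight rolling, as they were hidden under the deck.

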